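# Coupling sleeve from the parts carousel

## Robot

A 7-joint arm with a two-finger parallel gripper is mounted at the origin on the work surface. World frame = base frame: x ahead of the robot, y to its left, z up, the work surface at z = 0. Lengths are in m, angles in rad, forces in N, time in s.
With the tool pointing down it reaches from about 0.425 to 0.925 m from the base axis. Payload 6.8 kg.
Tool frame: the origin (TCP) lies midway between the tips of the shut fingers; the grasp point (between the pads) lies 19 mm behind it; z points along the fingers, y is the direction in which the jaws open and shut (so a half turn about z gives the same grasp; the last joint's range is limited). The gripper opens to 85 mm and grips with 20 to 120 N. Pads are 22 mm wide; open, the fingers measure 114 mm over their backs; the gripper's body (76 mm by 85 mm) begins 54 mm behind the grasp point. The pads swing forward as they close: fully open they stand 13 mm farther back than shut.
Start: joints at [-1.378, 0.477, 0.022, 1.555, -0.011, 1.109, -0.083], TCP at [0.2, 0.645, 0.231] pointing down, gripper open.
Joint ranges: [-2.96, 2.96], [-0.34, 2.1], [-1.41, 1.46], [0.24, 2.44], [-1.37, 4.51], [0.17, 1.92], [-2.96, 2.96]. Speed limits (rad/s): [2.39, 2.39, 3.14, 3.14, 3.14, 3.14, 3.14].

## Interface

Orientations are given as a unit quaternion [w, x, y, z].
In Python, from station import readout, eyes, ticket gives the robot as it stands. The module is installed in compiled form; this text tells all that it offers.
- The arm moves only by the shell command python3 -m crank 'ROWS' [FORCE]. ROWS is JSON, a list of rows, each an object of numbers: "jaw": the opening in per cent of the stroke, from 0 (shut) to 100 (fully open); "x", "y", "z": the shift along the tool's x, y, z in mm; "ax", "ay", "az": the turn, a rotation vector about the tool's x, y, z in degrees. In form: [{"jaw": .., "x": .., "y": .., "z": .., "ax": .., "ay": .., "az": ..}, ...]. A call has 1 to 12 rows; each row shifts and turns the commanded pose from where the row before left it, along the tool's axes as they then stand; what a row does not reach is not made up. A row lasts 1/8 s, in which the tool goes at most 62.5 mm and 10.7 degrees, less where a joint would pass 70% of its speed; a pose out of reach is approached as far as the arm can. A call with a gripper value outside its range is refused whole. The fingers move at their own pace and stop on an object; FORCE is the grip in N (left out, the last holds). Time passes only in rows, so rows that do not move let the fingers close. It gives the time, the measured TCP pose, the force and the opening at its end, in the units of the state.
- readout.get_obs(): the state, without advancing time (a new reading comes with each control period).
- eyes.read_camera(name): name is "scene" or "top"; returns (picture, depth): 384x512x3 uint8, red, green, blue; 384x512 float32, m along the optical axis (not along the pixel's ray), 0 where there is no reading.
- eyes.calibration(name): a dict with "fx", "fy", "cx", "cy" (pixels), "k1" (the pictures are not rectified: a ray, as slopes to the right and down, at radius r is drawn at 1 + k1 r^2 times it, then the intrinsics apply), "R" (3x3) and "t" (3): a world point X has camera coordinates R X + t. Camera axes: x right, y down, z forward; pixel columns grow to the right and rows downward; lengths in m; the calibration is good to about 2 mm. A picture is of the moment at which its call begins. calibration takes no time and is no camera call.
- ticket.hand_in(): hands the job in, once; it reports no verdict.
The state is a dict: "t": time; "q": joint angles; "joint_vel": joint speeds; "joint_torque": joint torques, N m; "eef_pos": TCP position; "tool_rot": TCP orientation; "contact_force": force on the tool from outside, world axes, zero at the start; "torque": the same for the moment, N m; "gripper_width": opening from 0.0 (shut) to 1.0 (fully open).
Only numpy, scipy, OpenCV 4.12 (cv2) and the standard library are available. Lean on these libraries where they do the work, as an engineer would, in place of code of your own. Each camera call takes 0.05 s, during which the arm holds its last target. There are 200 camera calls.

## Task

Turn the parts carousel by its centre knob until the compartment holding the coupling sleeve (the tall plain cylinder) has come round to the front pointer, and leave the carousel standing there. Then lift the coupling sleeve out and stand it upright in the steel parts tray.

Things in the scene. Friction and masses are not known exactly. Their poses are not given: they have to be found in the camera images.
- sleeve_center (a point): Coupling sleeve: plain upright steel cylinder, dark bore, 36 mm across, 46 mm high, 0.25 kg, in a carousel compartment. Point: its centre, 23 mm above its foot; z up. It starts 100 (+-9) mm from the carousel's axis, 35 to 85 degrees left or right of the front. The five other compartments hold unwanted parts: one 44 mm high, 36 mm at its flange but 22 mm above; the rest 30 mm high or lower.
- knob (a point): Carousel knob: upright black bar on the axis, 56 mm long, 16 mm thick, 75 to 115 mm above the bench, free on both sides. Point: on the axis, 99 mm above the bench, at grip height; x along the bar, z up. Turns with the grey round tray: 300 mm across, six open wedge compartments of 60 degrees, floor 24 mm and walls 36 mm above the bench. Turns either way with light friction (0.1 N m), stays where left.
- front_place (a point): Front place, fixed: where a compartment's middle lies when it has come round to the pointer, a steel tongue with a diamond tip on the robot's side of the carousel, reaching 198 mm from the axis. The point is 100 mm from the axis, on the line from axis to pointer, on the compartment's floor, 24 mm above the bench; x runs from pointer to axis, z up. It does not turn.
- tray_center (a point): Parts tray: empty open sheet steel tray fixed to the bench by magnets, on the robot's right of the carousel, 160 x 130 x 20 mm high outside, walls and floor 3 mm thick. Point: centre of its inner floor, 3 mm above the bench; x along the 160 mm side, z up.
Mind the look-alikes: they are no part of the job. Leave any yellow look-alike of the part that bears sleeve_center alone.

How it is judged:
By the outcome, as a careful person would: the job done as asked, in the order asked, and still so for the second after the job is handed in, with the robot touching nothing.
It also fails if it takes over 51 s, if anything falls off the work surface, if the arm or the gripper's body presses on something with over 40 N, if the wrist force passes 120 N, or if a joint passes its speed limit or range.

## Working session

There is one attempt and no reset: what is moved stays moved. The work goes in short steps, Python scripts to look and compute and a shell command to move; the robot and the scene stay as the last step left them, time stands still between calls to the robot, and variables do not carry over. Pictures are saved under pics/ and viewed, about 8 in all and at most 12, crops included, and the job is handed in when it is done.

```bash
mkdir -p pics; cat > h.py <<'E'
import numpy as np, cv2
from station import readout, eyes, ticket
def cloud(name):
    p,d=eyes.read_camera(name); c=eyes.calibration(name)
    v,u=np.mgrid[:384,:512].astype(np.float32)
    K=np.array([[c['fx'],0,c['cx']],[0,c['fy'],c['cy']],[0,0,1]])
    s=cv2.undistortPoints(np.stack([u.ravel(),v.ravel()],1)[:,None].astype(np.float64),K,np.array([c['k1'],0,0,0,0.]))[:,0]
    X=np.c_[s,np.ones(len(s))]*d.reshape(-1,1)
    W=(X-np.array(c['t']).ravel())@np.array(c['R'])
    W[d.ravel()==0]=np.nan
    return p,W.reshape(384,512,3)
def save(p,n,s=1): cv2.imwrite(n,cv2.resize(p[:,:,::-1],None,fx=s,fy=s,interpolation=cv2.INTER_CUBIC))
E
python3 - <<'E'
from h import *
o=readout.get_obs(); print({k:np.round(v,3) for k,v in o.items()})
for n in('scene','top'):
    p,W=cloud(n); save(p,f'pics/{n}0.png',1.5); np.savez(f'{n}0.npz',p=p,W=W)
    c=eyes.calibration(n); print(n,-np.array(c['R']).T@np.array(c['t']).ravel(),c['k1'],np.isnan(W).mean())
E
```

```text
{'t': np.float64(0.0), 'q': array([-1.378,  0.478,  0.022,  1.556, -0.011,  1.109, -0.083]), 'joint_vel': array([-0.002, -0.   , -0.   ,  0.   ,  0.001,  0.001,  0.   ]), 'joint_torque': array([ 0.0000e+00, -5.9646e+01,  1.6080e+00, -2.8118e+01,  1.3000e-02,
        1.0000e-02,  0.0000e+00]), 'eef_pos': array([0.2  , 0.644, 0.23 ]), 'tool_rot': array([-0.   ,  0.15 ,  0.989, -0.001]), 'contact_force': array([1.223, 0.293, 1.046]), 'torque': array([-0.01 ,  0.067, -0.011]), 'gripper_width': np.float64(1.001)}
scene [0.93000133 0.58370188 0.60552522] -0.07596185516680684 0.004170735677083333
top [ 0.33274733 -0.08430662  0.99222684] -0.11459294133820838 0.003962198893229167
```

View pics/scene0.png

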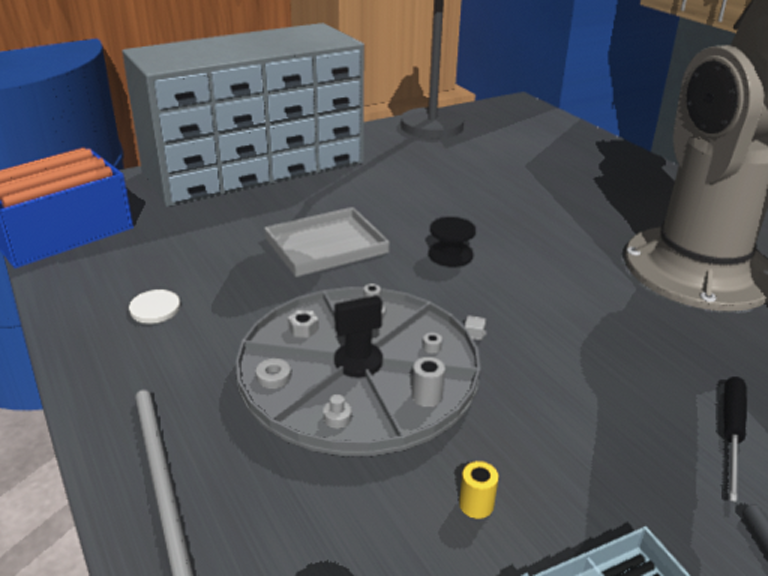

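View pics/top0.png

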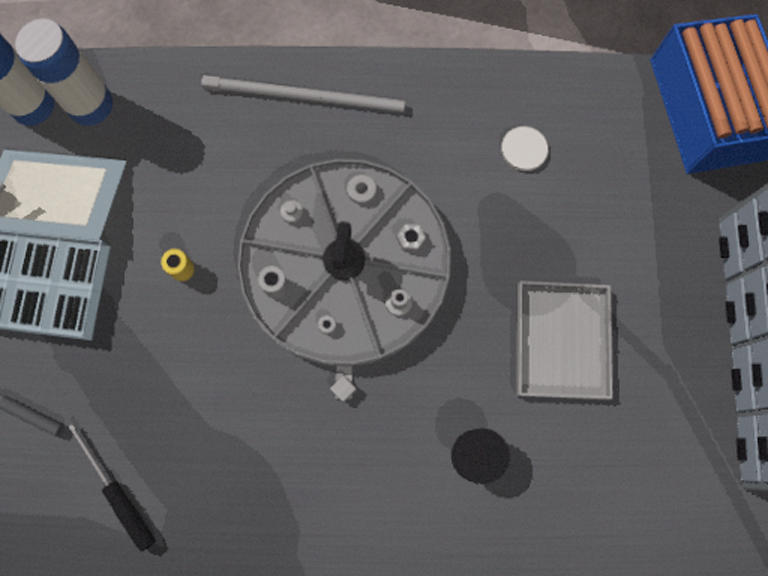

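The scene view shows the carousel with its knob at (358,320) and the pointer at (475,327). In the top view the knob is at (344,240), the pointer tip at (343,387) and the steel tray at (565,340).

Candidates for the sleeve in the top view:
- Grey tall cylinder at (271,279), which is (428,380) in the scene view. It is plain, tall and in a compartment, so it fits.
- Flanged part at (399,300), which has a narrower top.
- Yellow look-alike at (177,263), on the bench and outside the carousel.

I'll measure these and confirm in a crop.

```bash
python3 - <<'E'
from h import *
T=np.load('top0.npz');S=np.load('scene0.npz')
p=T['p'];W=T['W'];
f=lambda u,v,r=12:np.s_[int(v/1.5)-r:int(v/1.5)+r,int(u/1.5)-r:int(u/1.5)+r]
def circ(A,z0,z1,c=None,R=None):
    A=A.reshape(-1,3);m=(A[:,2]>z0)&(A[:,2]<z1)
    if c is not None:m&=np.hypot(*(A[:,:2]-c).T)<R
    B=A[m][:,:2].astype(np.float32);(c,r)=cv2.minEnclosingCircle(B);return np.round(c,4),round(r,4),len(B),B
# carousel rim
for n,D in(('top',T),('scene',S)):
    W=D['W'];A=W.reshape(-1,3)
    k=A[(A[:,2]>.105)&(A[:,2]<.125)&(np.hypot(A[:,0]-.45,A[:,1])<.25)] if 0 else None
    if n=='top':
        r=circ(W[f(344,260,75)],.031,.042);print('rim',r[:3]);ax=np.array(r[0])
    r=circ(W,.032,.042,ax,.165);print(n,'rim',r[:3])
    r=circ(W,.105,.122,ax,.06);print(n,'knob',r[:3],cv2.minAreaRect(r[3]))
    A=W.reshape(-1,3);m=(A[:,2]>.058)&(A[:,2]<.08)&(np.hypot(*(A[:,:2]-ax).T)<.145)&(np.hypot(*(A[:,:2]-ax).T)>.06)
    B=A[m];n_,l=0,0
    for s in(1,-1):
        C=B[(B[:,1]-ax[1])*s>0]
        if len(C)>3:
            c,r_=cv2.minEnclosingCircle(C[:,:2].astype(np.float32)); d=np.array(c)-ax
            print(n,'tall',np.round(c,4),round(r_,4),len(C),C[:,2].max().round(4),'rad',np.hypot(*d),'ang from front',np.degrees(np.arctan2(d[1],-d[0])))
W=T['W']
print('yellow top',np.nanmedian(W[f(177,263,4)].reshape(-1,3),0))
A=W[f(343,387,14)].reshape(-1,3);B=A[(A[:,2]>.004)&(A[:,0]<ax[0]-.155)];print('pointer',B.mean(0),B.min(0),B.max(0),'tip',B[B[:,0].argmin()],len(B))
A=W[f(565,340,48)].reshape(-1,3);B=A[(A[:,2]>.014)&(A[:,2]<.026)];print('tray',cv2.minAreaRect(B[:,:2].astype(np.float32)),B[:,2].max())
cr=np.hstack([cv2.resize(S['p'][190:310,150:350],(400,240)),cv2.resize(p[100:260,150:310],(240,240))]);save(cr,'pics/crop.png',1.2)
E
```

```text
rim (array([ 0.5956, -0.0337]), 0.1486, 2402)
top rim (array([ 0.5956, -0.0337]), 0.1486, 2310)
top knob (array([ 0.5956, -0.0315]), 0.028, 243) ((0.5954262018203735, -0.03274628892540932), (0.016410350799560547, 0.055595625191926956), 80.46228790283203)
top tall [0.5557 0.0605] 0.0184 264 0.0747 rad 0.10226243244792627 ang from front 67.06515340826904
top tall [ 0.5333 -0.1101] 0.0112 99 0.0715 rad 0.09855878337043451 ang from front -50.804745973310276
scene rim (array([ 0.6001, -0.0353]), 0.1512, 2881)
scene knob (array([ 0.5994, -0.0325]), 0.0288, 284) ((0.5992761850357056, -0.0332634374499321), (0.018387990072369576, 0.05644028261303902), 82.59943389892578)
scene tall [0.5587 0.0616] 0.0193 330 0.0726 rad 0.1022075256345516 ang from front 68.85233966903478
scene tall [ 0.5373 -0.1109] 0.0113 80 0.0699 rad 0.09672852483689456 ang from front -52.95373772321514
yellow top [0.58333581 0.19858282 0.04614778]
pointer [ 0.41933651 -0.03637501  0.01553487] [ 0.39503524 -0.05749254  0.00400407] [ 0.44059062 -0.02089057  0.02413712] tip [ 0.39503524 -0.0289127   0.00569985] 217
tray ((0.48717036843299866, -0.343777060508728), (0.1315404176712036, 0.1625085324048996), 87.67675018310547) 0.024877227012261402
```

View pics/crop.png

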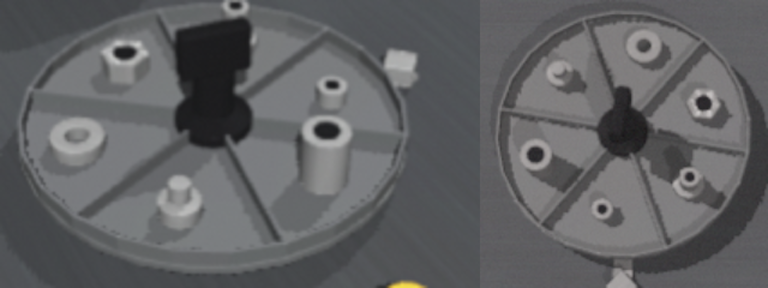

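```bash
cat >> h.py <<'E'
def walls(W,ax,sl):
    "wall phase mod 60 (deg from world -x, + to left), weights tuned to wall tops"
    A=W.reshape(-1,3);d=A[:,:2]-ax;r=np.hypot(*d.T)
    m=(A[:,2]>.031)&(A[:,2]<.042)&(r>.05)&(r<.142)
    a=np.degrees(np.arctan2(d[:,1],-d[:,0]))[m];r=r[m]
    h=lambda g:np.sum(r*np.exp(-(((a-g+30)%60-30)*np.pi/180*r/.003)**2/2))
    g=np.arange(0,60,.25);s=[h(x) for x in g];w=g[np.argmax(s)]
    return w,np.sort(s)[[-1,120]]
def rimfit(W,c,R=.15):
    A=W.reshape(-1,3);
    for i in range(8):
        d=A[:,:2]-c;r=np.hypot(*d.T);m=(A[:,2]>.030)&(A[:,2]<.042)&(abs(r-.1475)<.006)
        B=A[m][:,:2];s=np.linalg.lstsq(np.c_[2*B,np.ones(len(B))],(B**2).sum(1),rcond=None)[0];c=s[:2]
    return c,np.sqrt(s[2]+c@c),len(B)
def pointer(W,ax):
    A=W.reshape(-1,3);d=A[:,:2]-ax;r=np.hypot(*d.T);a=np.degrees(np.arctan2(d[:,1],-d[:,0]))
    m=(A[:,2]>.012)&(A[:,2]<.04)&(abs(a)<25)&(r>.165)&(r<.21);B=A[m]
    q=cv2.minAreaRect(B[:,:2].astype(np.float32));e=np.array(q[0])-ax
    return np.degrees(np.arctan2(e[1],-e[0])),a[m].mean(),q,r[m].max(),B[:,2].mean()
E
python3 - <<'E'
from h import *
for n in('top','scene'):
    W=np.load(n+'0.npz')['W'];c,r,k=rimfit(W,np.array([.597,-.0335]));print(n,c,r,k);print(walls(W,c,0));print(pointer(W,c))
    A=W.reshape(-1,3)
    B=A[(A[:,2]>.105)&(A[:,2]<.122)&(np.hypot(*(A[:,:2]-c).T)<.04)]
    print('bar',cv2.minAreaRect(B[:,:2].astype(np.float32)),B[:,2].max())
E
```

```text
top [ 0.59485676 -0.03351671] 0.14532368670266796 836
(np.float64(39.5), array([40.45328408,  4.71442447]))
(np.float64(-0.8885535005334374), np.float64(-0.8562915435020424), ((0.41573241353034973, -0.03629482164978981), (0.02616967260837555, 0.02315746434032917), 46.30377197265625), np.float64(0.19657905268259337), np.float64(0.019730793371652167))
bar ((0.5954262018203735, -0.03274628892540932), (0.016410350799560547, 0.055595625191926956), 80.46228790283203) 0.12101618888028151
scene [ 0.59888634 -0.03309411] 0.14600959161586585 1292
(np.float64(39.25), array([55.082156  ,  5.77609307]))
(np.float64(-0.9451830394235615), np.float64(-0.337114048606457), ((0.4200392961502075, -0.036044735461473465), (0.028288405388593674, 0.026055507361888885), 45.098567962646484), np.float64(0.1958241521577445), np.float64(0.018610288807542896))
bar ((0.5992761850357056, -0.0332634374499321), (0.018387990072369576, 0.05644028261303902), 82.59943389892578) 0.11709456834794768
```

```bash
cat >> h.py <<'E'
from scipy.spatial.transform import Rotation as Ro
def go(x,y,z,ang=None):
    "shift in tool axes (mm) to world goal; az (deg) and tilt fix to tool-y world angle ang (mod 180)"
    o=readout.get_obs();R=Ro.from_quat(o['tool_rot'],scalar_first=True);M=R.as_matrix()
    if ang is not None:
        c=[]
        for s in(0,180):
            b=np.radians(ang+s);ty=np.array([np.cos(b),np.sin(b),0]);tz=np.array([0,0,-1.]);G=np.c_[np.cross(ty,tz),ty,tz]
            c.append((R.inv()*Ro.from_matrix(G)).as_rotvec(degrees=True))
        print('turn',np.round(min(c,key=np.linalg.norm),1))
    print('t',round(o['t'],2),'pos',np.round(o['eef_pos'],4),'yang',np.degrees(np.arctan2(M[1,1],M[0,1])).round(1),'shift mm',np.round(M.T@(np.array([x,y,z])-o['eef_pos'])*1000,1),'F',np.round(o['contact_force'],1),'Tq',np.round(o['torque'],2),'w',round(o['gripper_width'],3),'q7',np.round(o['q'],2)[-1])
E
python3 -m crank '[{"x":-45,"y":-41},{"x":-45,"y":-41},{"x":-45,"y":-41},{"x":-45,"y":-41},{"x":-45,"y":-41},{"x":-45,"y":-41},{"x":-45,"y":-41},{"x":-45,"y":-41},{"x":-45,"y":-41},{"x":-45,"y":-41},{"x":-45,"y":-41},{"x":-45,"y":-41}]'
python3 -c "
from h import *
go(.597,-.0332,.23,80.6)"
```

```text
turn [-0.1  0.  -7.8]
t 0.1 pos [0.1999 0.6442 0.2304] yang 72.8 shift mm [-580.  -529.3    1.4] F [-1.  -0.5 -1.1] Tq [-0.02  0.05  0.02] w 1.0 q7 -0.08schema error: expected keys jaw, x, y, z, ax, ay, az
```

```bash

python3 -m crank '[{"jaw":100,"x":-45,"y":-41,"z":0,"ax":0,"ay":0,"az":0},{"jaw":100,"x":-45,"y":-41,"z":0,"ax":0,"ay":0,"az":0},{"jaw":100,"x":-45,"y":-41,"z":0,"ax":0,"ay":0,"az":0},{"jaw":100,"x":-45,"y":-41,"z":0,"ax":0,"ay":0,"az":0},{"jaw":100,"x":-45,"y":-41,"z":0,"ax":0,"ay":0,"az":0},{"jaw":100,"x":-45,"y":-41,"z":0,"ax":0,"ay":0,"az":0},{"jaw":100,"x":-45,"y":-41,"z":0,"ax":0,"ay":0,"az":0},{"jaw":100,"x":-45,"y":-41,"z":0,"ax":0,"ay":0,"az":0},{"jaw":100,"x":-45,"y":-41,"z":0,"ax":0,"ay":0,"az":0},{"jaw":100,"x":-45,"y":-41,"z":0,"ax":0,"ay":0,"az":0},{"jaw":100,"x":-45,"y":-41,"z":0,"ax":0,"ay":0,"az":0},{"jaw":100,"x":0,"y":0,"z":0,"ax":0,"ay":0,"az":-8}]'
python3 -c "
from h import *
go(.597,-.0332,.23,80.6)"
```

```text
t: 1.6
eef_pos: [0.5408, 0.0614, 0.2312]
tool_rot: [0.0, 0.083, 0.997, -0.001]
contact_force: [-0.2, 0.3, -0.2]
gripper_width: 1.001
turn [-0.1  0.1 -0.2]
t 1.6 pos [0.5408 0.0614 0.2312] yang 80.4 shift mm [-71.2 -83.9   1.5] F [-0.2  0.3 -0.2] Tq [ 0.05  0.02 -0.01] w 1.001 q7 1.27
```

```bash

python3 -m crank '[{"jaw":60,"x":-35.5,"y":-42,"z":0,"ax":0,"ay":0,"az":0},{"jaw":60,"x":-35.5,"y":-42,"z":0,"ax":0,"ay":0,"az":0},{"jaw":60,"x":0,"y":0,"z":50,"ax":0,"ay":0,"az":0},{"jaw":60,"x":0,"y":0,"z":0,"ax":0,"ay":0,"az":0},{"jaw":60,"x":0,"y":0,"z":0,"ax":0,"ay":0,"az":0}]' 40
python3 -c "
from h import *
go(.597,-.0332,.08,80.6)
p,W=cloud('scene');save(p[100:320,100:360],'pics/a.png',2.3)"
```

```text
t: 2.22
eef_pos: [0.5959, -0.0262, 0.1822]
tool_rot: [0.0, 0.08, 0.997, 0.0]
contact_force: [-0.4, -0.7, 0.1]
gripper_width: 0.598
turn [0.  0.  0.2]
t 2.23 pos [ 0.5959 -0.0262  0.1822] yang 80.8 shift mm [ -2.2  -6.8 102.1] F [-0.4 -0.7  0.1] Tq [-0.01 -0.01  0.01] w 0.598 q7 1.5
```

View pics/a.png

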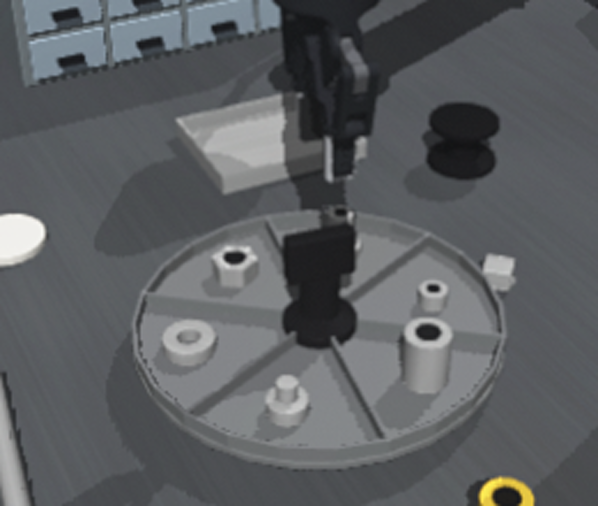

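The gripper stands above the knob bar (about (320,250) in the crop) and the jaws straddle it, so I go down and grip.

```bash

python3 -m crank '[{"jaw":60,"x":-2,"y":-7,"z":0,"ax":0,"ay":0,"az":0},{"jaw":60,"x":0,"y":0,"z":35,"ax":0,"ay":0,"az":0},{"jaw":60,"x":0,"y":0,"z":35,"ax":0,"ay":0,"az":0},{"jaw":60,"x":0,"y":0,"z":32,"ax":0,"ay":0,"az":0},{"jaw":60,"x":0,"y":0,"z":0,"ax":0,"ay":0,"az":0},{"jaw":0,"x":0,"y":0,"z":0,"ax":0,"ay":0,"az":0},{"jaw":0,"x":0,"y":0,"z":0,"ax":0,"ay":0,"az":0},{"jaw":0,"x":0,"y":0,"z":0,"ax":0,"ay":0,"az":0},{"jaw":0,"x":0,"y":0,"z":0,"ax":0,"ay":0,"az":0},{"jaw":0,"x":0,"y":0,"z":0,"ax":0,"ay":0,"az":0},{"jaw":0,"x":0,"y":0,"z":0,"ax":0,"ay":0,"az":0}]' 40
python3 -c "
from h import *
go(.597,-.0332,.08,80.6)"
```

```text
t: 3.65
eef_pos: [0.5979, -0.0341, 0.0812]
tool_rot: [0.002, 0.081, 0.997, 0.0]
contact_force: [-1.1, 1.1, 6.5]
gripper_width: 0.18
turn [0.1 0.2 0.2]
t 3.65 pos [ 0.5979 -0.0341  0.0812] yang 80.8 shift mm [1.1 0.7 1.2] F [-1.1  1.1  6.5] Tq [ 0.02  0.24 -0.05] w 0.18 q7 1.56
```

```bash

python3 -m crank '[{"jaw":0,"x":0,"y":0,"z":0,"ax":0,"ay":0,"az":-2},{"jaw":0,"x":0,"y":0,"z":0,"ax":0,"ay":0,"az":-4},{"jaw":0,"x":0,"y":0,"z":0,"ax":0,"ay":0,"az":-5},{"jaw":0,"x":0,"y":0,"z":0,"ax":0,"ay":0,"az":-5},{"jaw":0,"x":0,"y":0,"z":0,"ax":0,"ay":0,"az":-5},{"jaw":0,"x":0,"y":0,"z":0,"ax":0,"ay":0,"az":-5},{"jaw":0,"x":0,"y":0,"z":0,"ax":0,"ay":0,"az":-5},{"jaw":0,"x":0,"y":0,"z":0,"ax":0,"ay":0,"az":-5},{"jaw":0,"x":0,"y":0,"z":0,"ax":0,"ay":0,"az":-5},{"jaw":0,"x":0,"y":0,"z":0,"ax":0,"ay":0,"az":-5},{"jaw":0,"x":0,"y":0,"z":0,"ax":0,"ay":0,"az":-4},{"jaw":0,"x":0,"y":0,"z":0,"ax":0,"ay":0,"az":-2}]' 
python3 -c "
from h import *
go(.598,-.0341,.08,150.9)
W=cloud('scene')[1];c=rimfit(W,np.array([.59889,-.0331]))[0];print(c,walls(W,c,0),pointer(W,c)[:2])"
```

```text
t: 5.15
eef_pos: [0.5977, -0.0333, 0.0813]
tool_rot: [0.001, -0.365, 0.931, 0.0]
contact_force: [-1.8, 1.9, 8.0]
gripper_width: 0.18
turn [ -0.1   0.2 -18. ]
t 5.15 pos [ 0.5977 -0.0333  0.0813] yang 132.9 shift mm [ 0.4 -0.8  1.3] F [-1.8  1.9  8. ] Tq [ 0.61  0.41 -0.12] w 0.18 q7 2.31
[ 0.59890223 -0.03285967] (np.float64(47.25), array([54.31471919,  7.41722305])) (np.float64(-0.9197182127887007), np.float64(-0.30548824597861873))
```

```bash

python3 -m crank '[{"jaw":0,"x":0,"y":0,"z":0,"ax":0,"ay":0,"az":-3},{"jaw":0,"x":0,"y":0,"z":0,"ax":0,"ay":0,"az":-5},{"jaw":0,"x":0,"y":0,"z":0,"ax":0,"ay":0,"az":-5},{"jaw":0,"x":0,"y":0,"z":0,"ax":0,"ay":0,"az":-4},{"jaw":0,"x":0,"y":0,"z":0,"ax":0,"ay":0,"az":-1},{"jaw":0,"x":0,"y":0,"z":0,"ax":0,"ay":0,"az":0},{"jaw":0,"x":0,"y":0,"z":0,"ax":0,"ay":0,"az":0}]' 
python3 -c "
from h import *
go(.598,-.0341,.08,150.9)
W=cloud('scene')[1];c=rimfit(W,np.array([.59889,-.0331]))[0];print(c,walls(W,c,0),pointer(W,c)[:2])
W=cloud('top')[1];c=np.array([.59486,-.0335]);print(c,walls(W,c,0),pointer(W,c)[:2])"
```

```text
t: 6.08
eef_pos: [0.5975, -0.0331, 0.0812]
tool_rot: [0.001, -0.506, 0.862, -0.0]
contact_force: [-1.7, 3.6, 8.3]
gripper_width: 0.184
turn [-0.1  0.1 -0.1]
t 6.08 pos [ 0.5975 -0.0331  0.0812] yang 150.8 shift mm [ 0.6 -1.   1.2] F [-1.7  3.6  8.3] Tq [0.66 0.65 0.06] w 0.184 q7 2.57
[ 0.59902569 -0.03284908] (np.float64(29.0), array([63.32228259,  7.89152717])) (np.float64(-1.0149601566946564), np.float64(-0.30466728212604394))h.py:31: RuntimeWarning: Mean of empty slice.
  return np.degrees(np.arctan2(e[1],-e[0])),a[m].mean(),q,r[m].max(),B[:,2].mean()
  ret = ret.dtype.type(ret / rcount)
Traceback (most recent call last):
  File "h.py", line 31, in pointer
    return np.degrees(np.arctan2(e[1],-e[0])),a[m].mean(),q,r[m].max(),B[:,2].mean()
                                                            ~~~~~~~~^^
ValueError: zero-size array to reduction operation maximum which has no identity
```

```bash

python3 -m crank '[{"jaw":60,"x":0,"y":0,"z":0,"ax":0,"ay":0,"az":0},{"jaw":60,"x":0,"y":0,"z":0,"ax":0,"ay":0,"az":0},{"jaw":60,"x":0,"y":0,"z":0,"ax":0,"ay":0,"az":0},{"jaw":60,"x":0,"y":0,"z":-20,"ax":0,"ay":0,"az":0},{"jaw":60,"x":0,"y":0,"z":-50,"ax":0,"ay":0,"az":0},{"jaw":60,"x":0,"y":0,"z":-50,"ax":0,"ay":0,"az":0},{"jaw":60,"x":0,"y":0,"z":-30,"ax":0,"ay":0,"az":8},{"jaw":60,"x":0,"y":0,"z":0,"ax":0,"ay":0,"az":8},{"jaw":60,"x":0,"y":0,"z":0,"ax":0,"ay":0,"az":8},{"jaw":60,"x":0,"y":0,"z":0,"ax":0,"ay":0,"az":8},{"jaw":60,"x":0,"y":0,"z":0,"ax":0,"ay":0,"az":8}]' 
python3 - <<'E'
from h import *
go(.5,-.034,.2,90)
for n,c0 in(('scene',[.599,-.033]),('top',[.5949,-.0335])):
    p,W=cloud(n);c=rimfit(W,np.array(c0))[0];print(n,c,walls(W,c,0))
    A=W.reshape(-1,3);d=A[:,:2]-c;m=(A[:,2]>.06)&(A[:,2]<.08)&(np.hypot(*(d-[-.1,0]).T)<.045)
    if m.sum()>5:
        q=cv2.minEnclosingCircle(A[m][:,:2].astype(np.float32));e=np.array(q[0])-c;print('sleeve',q,m.sum(),'r',np.hypot(*e),'a',np.degrees(np.arctan2(e[1],-e[0])))
    save(p[80:300,100:360],f'pics/b_{n}.png',2)
save(np.hstack([cv2.imread('pics/b_scene.png')[:,:,::-1],cv2.imread('pics/b_top.png')[:,:,::-1]]),'pics/b.png',.75)
E
```

```text
t: 7.55
eef_pos: [0.5964, -0.0344, 0.2292]
tool_rot: [-0.0, -0.178, 0.984, -0.0]
contact_force: [0.2, 0.3, -0.3]
gripper_width: 0.605
turn [-0.  -0.  20.5]
t 7.55 pos [ 0.5964 -0.0344  0.2292] yang 110.5 shift mm [90.2 34.1 29.2] F [ 0.2  0.3 -0.3] Tq [-0.01  0.06 -0.02] w 0.605 q7 1.93
scene [ 0.59882591 -0.03308232] (np.float64(29.25), array([62.45667608,  7.87902026]))
sleeve ((0.4973890483379364, -0.0392964743077755), 0.019388411194086075) 234 r 0.10162702641422539 a -3.5056325260014614
top [ 0.59483906 -0.03385688] (np.float64(29.0), array([16.69952478,  1.30515809]))
```

View pics/b.png

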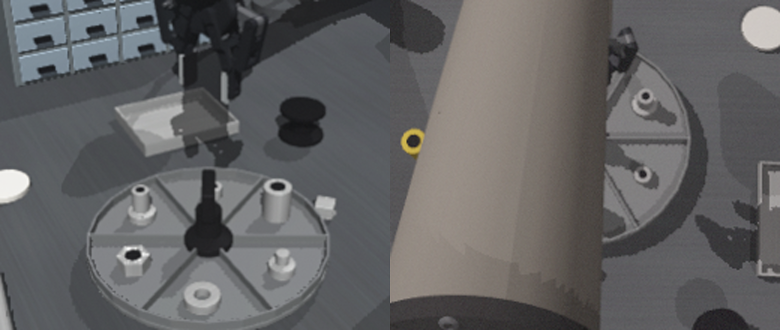

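The sleeve's compartment now faces the pointer: the sleeve is at (277,200) and the pointer at (325,207) in the left half. Wall angles put the compartment's middle within about 0.2° of the pointer line. Next I move above the sleeve.

```bash

python3 -m crank '[{"jaw":70,"x":0,"y":0,"z":0,"ax":0,"ay":0,"az":10},{"jaw":70,"x":0,"y":0,"z":0,"ax":0,"ay":0,"az":10},{"jaw":70,"x":50,"y":-2,"z":0,"ax":0,"ay":0,"az":0},{"jaw":70,"x":50,"y":-3,"z":0,"ax":0,"ay":0,"az":0},{"jaw":70,"x":0,"y":0,"z":50,"ax":0,"ay":0,"az":0},{"jaw":70,"x":0,"y":0,"z":40,"ax":0,"ay":0,"az":0},{"jaw":70,"x":0,"y":0,"z":0,"ax":0,"ay":0,"az":0},{"jaw":70,"x":0,"y":0,"z":0,"ax":0,"ay":0,"az":0}]' 
python3 - <<'E'
from h import *
go(.4963,-.0397,.04,90)
p,W=cloud('scene');save(p[130:290,150:350],'pics/c.png',3)
E
```

```text
t: 8.65
eef_pos: [0.4976, -0.0407, 0.1405]
tool_rot: [0.001, -0.007, 1.0, -0.0]
contact_force: [-0.4, -0.4, 0.8]
gripper_width: 0.699
turn [-0.   0.1  0.8]
t 8.65 pos [ 0.4976 -0.0407  0.1405] yang 90.8 shift mm [  1.5   1.  100.5] F [-0.4 -0.4  0.8] Tq [-0.02 -0.01  0.01] w 0.699 q7 1.62
```

View pics/c.png

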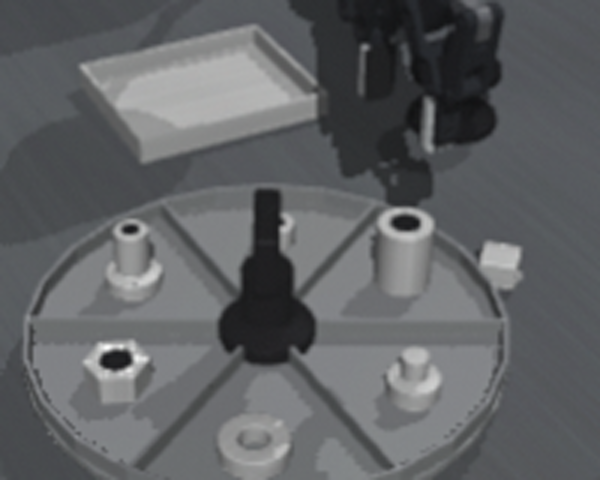

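Seen in the crop, the fingers (near (370,70) and (428,125)) are above the sleeve at (404,250), on either side of it. I go down and grip.

```bash

python3 -m crank '[{"jaw":70,"x":1,"y":1,"z":35,"ax":0,"ay":0,"az":0},{"jaw":70,"x":0,"y":0,"z":35,"ax":0,"ay":0,"az":0},{"jaw":70,"x":0,"y":0,"z":20,"ax":0,"ay":0,"az":0},{"jaw":70,"x":0,"y":0,"z":10,"ax":0,"ay":0,"az":0},{"jaw":70,"x":0,"y":0,"z":0,"ax":0,"ay":0,"az":0},{"jaw":50,"x":0,"y":0,"z":0,"ax":0,"ay":0,"az":0},{"jaw":20,"x":0,"y":0,"z":0,"ax":0,"ay":0,"az":0},{"jaw":20,"x":0,"y":0,"z":0,"ax":0,"ay":0,"az":0},{"jaw":20,"x":0,"y":0,"z":0,"ax":0,"ay":0,"az":0},{"jaw":20,"x":0,"y":0,"z":0,"ax":0,"ay":0,"az":0}]' 40
python3 - <<'E'
from h import *
go(.4963,-.0397,.04,90)
p,W=cloud('scene');c=rimfit(W,np.array([.599,-.033]))[0];print(walls(W,c,0))
save(p[130:290,150:350],'pics/d.png',3)
E
```

```text
t: 9.95
eef_pos: [0.4966, -0.0395, 0.0405]
tool_rot: [0.001, -0.007, 1.0, 0.0]
contact_force: [-1.3, 0.0, 5.4]
gripper_width: 0.399
turn [0.  0.1 0.8]
t 9.95 pos [ 0.4966 -0.0395  0.0405] yang 90.8 shift mm [ 0.3 -0.2  0.5] F [-1.3  0.   5.4] Tq [-0.06  0.27  0.02] w 0.399 q7 1.66
(np.float64(29.0), array([62.00928431,  7.82638314]))
```

View pics/d.png

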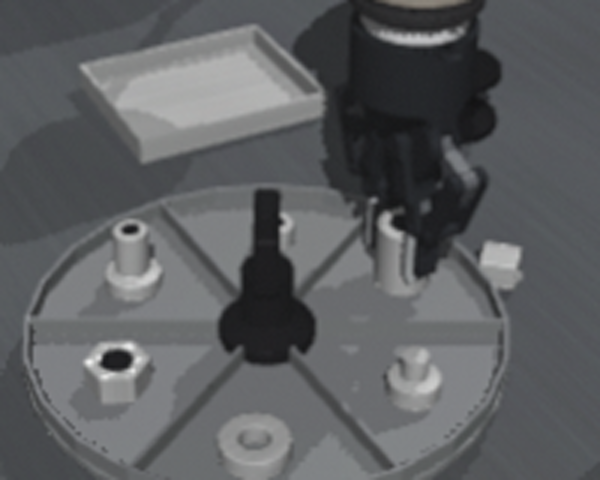

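The sleeve at (400,255) is held between the fingers and the walls haven't moved (29.0°). I lift it and carry it to the tray.

```bash

python3 -m crank '[{"jaw":20,"x":0,"y":0,"z":-15,"ax":0,"ay":0,"az":0},{"jaw":20,"x":0,"y":0,"z":-35,"ax":0,"ay":0,"az":0},{"jaw":20,"x":0,"y":0,"z":-40,"ax":0,"ay":0,"az":0},{"jaw":20,"x":0,"y":0,"z":-30,"ax":0,"ay":0,"az":0},{"jaw":20,"x":2,"y":-30,"z":0,"ax":0,"ay":0,"az":0},{"jaw":20,"x":2,"y":-50,"z":0,"ax":0,"ay":0,"az":0},{"jaw":20,"x":2,"y":-50,"z":0,"ax":0,"ay":0,"az":0},{"jaw":20,"x":2,"y":-50,"z":0,"ax":0,"ay":0,"az":0},{"jaw":20,"x":0,"y":-50,"z":0,"ax":0,"ay":0,"az":0},{"jaw":20,"x":0,"y":-45,"z":0,"ax":0,"ay":0,"az":0},{"jaw":20,"x":0,"y":-29,"z":0,"ax":0,"ay":0,"az":0},{"jaw":20,"x":0,"y":0,"z":0,"ax":0,"ay":0,"az":0}]' 
python3 - <<'E'
from h import *
go(.4885,-.344,.022,90)
p,W=cloud('scene');save(p[100:260,130:330],'pics/e.png',3)
c=rimfit(W,np.array([.599,-.033]))[0];print(walls(W,c,0))
E
```

```text
t: 11.5
eef_pos: [0.4905, -0.3467, 0.1602]
tool_rot: [0.0, -0.004, 1.0, -0.001]
contact_force: [-0.5, 0.7, -2.5]
gripper_width: 0.395
turn [-0.1  0.   0.5]
t 11.5 pos [ 0.4905 -0.3467  0.1602] yang 90.5 shift mm [  1.9   3.  138.2] F [-0.5  0.7 -2.5] Tq [ 0.08 -0.02  0.02] w 0.395 q7 2.23
(np.float64(29.0), array([62.36723492,  7.93661915]))
```

View pics/e.png

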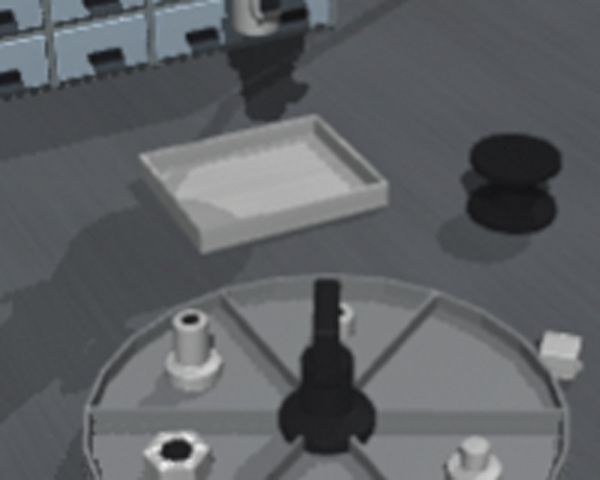

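The sleeve is held (at (255,15), wrist load -2.5 N) above the tray, which is at (265,185). I lower it.

```bash

python3 -m crank '[{"jaw":20,"x":2,"y":3,"z":50,"ax":0,"ay":0,"az":0},{"jaw":20,"x":0,"y":0,"z":42,"ax":0,"ay":0,"az":0},{"jaw":20,"x":0,"y":0,"z":25,"ax":0,"ay":0,"az":0},{"jaw":20,"x":0,"y":0,"z":12,"ax":0,"ay":0,"az":0},{"jaw":20,"x":0,"y":0,"z":6,"ax":0,"ay":0,"az":0},{"jaw":20,"x":0,"y":0,"z":2,"ax":0,"ay":0,"az":0},{"jaw":20,"x":0,"y":0,"z":0,"ax":0,"ay":0,"az":0},{"jaw":20,"x":0,"y":0,"z":0,"ax":0,"ay":0,"az":0}]' 
python3 - <<'E'
from h import *
go(.4885,-.344,.02,90)
E
```

```text
t: 12.55
eef_pos: [0.49, -0.341, 0.023]
tool_rot: [0.001, -0.007, 1.0, -0.0]
contact_force: [0.0, -1.3, -2.1]
gripper_width: 0.394
turn [-0.   0.1  0.8]
t 12.55 pos [ 0.49  -0.341  0.023] yang 90.8 shift mm [ 1.6 -3.   3. ] F [ 0.  -1.3 -2.1] Tq [-0.01 -0.03  0.01] w 0.394 q7 2.29
```

```bash

python3 -m crank '[{"jaw":20,"x":0,"y":0,"z":1,"ax":0,"ay":0,"az":0},{"jaw":20,"x":0,"y":0,"z":1,"ax":0,"ay":0,"az":0},{"jaw":20,"x":0,"y":0,"z":1,"ax":0,"ay":0,"az":0},{"jaw":20,"x":0,"y":0,"z":0,"ax":0,"ay":0,"az":0},{"jaw":20,"x":0,"y":0,"z":0,"ax":0,"ay":0,"az":0}]' 
python3 - <<'E'
from h import *
go(.4885,-.344,.02,90)
E
```

```text
t: 13.18
eef_pos: [0.4897, -0.3407, 0.0196]
tool_rot: [0.0, -0.007, 1.0, 0.0]
contact_force: [-1.6, 1.4, 3.7]
gripper_width: 0.395
turn [0.  0.  0.8]
t 13.18 pos [ 0.4897 -0.3407  0.0196] yang 90.8 shift mm [ 1.2 -3.3 -0.4] F [-1.6  1.4  3.7] Tq [0.28 0.41 0.02] w 0.395 q7 2.29
```

The foot is on the floor (+3.7 N). I release it, rise and back the arm away.

```bash

python3 -m crank '[{"jaw":50,"x":0,"y":0,"z":0,"ax":0,"ay":0,"az":0},{"jaw":70,"x":0,"y":0,"z":0,"ax":0,"ay":0,"az":0},{"jaw":70,"x":0,"y":0,"z":0,"ax":0,"ay":0,"az":0},{"jaw":70,"x":0,"y":0,"z":-10,"ax":0,"ay":0,"az":0},{"jaw":70,"x":0,"y":0,"z":-30,"ax":0,"ay":0,"az":0},{"jaw":70,"x":0,"y":0,"z":-50,"ax":0,"ay":0,"az":0},{"jaw":70,"x":0,"y":0,"z":-60,"ax":0,"ay":0,"az":0},{"jaw":70,"x":0,"y":0,"z":-50,"ax":0,"ay":0,"az":0},{"jaw":70,"x":0,"y":-50,"z":0,"ax":0,"ay":0,"az":0},{"jaw":70,"x":0,"y":-50,"z":0,"ax":0,"ay":0,"az":0},{"jaw":70,"x":0,"y":0,"z":0,"ax":0,"ay":0,"az":0},{"jaw":70,"x":0,"y":0,"z":0,"ax":0,"ay":0,"az":0}]' 
python3 - <<'E'
from h import *
go(.4885,-.344,.2,90)
for n,c0 in(('scene',[.599,-.033]),('top',[.5949,-.0335])):
    p,W=cloud(n);c=rimfit(W,np.array(c0))[0];print(n,c,walls(W,c,0))
    A=W.reshape(-1,3);m=(A[:,2]>.04)&(A[:,2]<.06)&(np.hypot(A[:,0]-.489,A[:,1]+.342)<.05);print(m.sum(),cv2.minEnclosingCircle(A[m][:,:2].astype(np.float32)) if m.sum() else '')
    try: print(pointer(W,c)[0])
    except Exception: pass
    save(p[80:300,100:420],f'pics/f_{n}.png',1)
save(np.hstack([cv2.imread(f'pics/f_{n}.png')[:,:,::-1] for n in('scene','top')]),'pics/f.png',1.25)
E
```

```text
t: 14.68
eef_pos: [0.4909, -0.4401, 0.2194]
tool_rot: [-0.0, -0.007, 1.0, 0.0]
contact_force: [0.3, -0.2, -0.7]
gripper_width: 0.701
turn [ 0.  -0.   0.8]
t 14.68 pos [ 0.4909 -0.4401  0.2194] yang 90.8 shift mm [ 1.2 96.1 19.4] F [ 0.3 -0.2 -0.7] Tq [-0.05 -0.02 -0.02] w 0.701 q7 2.37
scene [ 0.59892921 -0.03311214] (np.float64(29.0), array([62.2248248 ,  7.76768413]))
120 ((0.48913776874542236, -0.3409348428249359), 0.019215267151594162)
-1.34216811375473
top [ 0.59481646 -0.03351417] (np.float64(29.0), array([41.18622837,  4.28463818]))
247 ((0.48567432165145874, -0.339554101228714), 0.01861068233847618)
-0.8848377406049223
```

View pics/f.png

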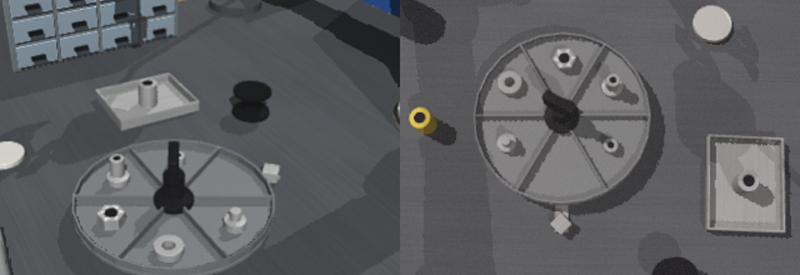

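The sleeve stands upright in the tray, at (148,93) on the left and (748,181) on the right. The empty compartment faces the pointer at (560,222), and the arm is clear of everything.

```bash
python3 -c "
from station import ticket
print(ticket.hand_in())"
```

```text
the job is handed in; nothing more can be done
None
```

The job is done and handed in at about 15 s of the 51 s allowed. I gripped the knob and turned the carousel about 70° to bring the sleeve's compartment to the pointer. Then I lifted the sleeve out and stood it upright near the middle of the steel tray.

**Carousel:** In the last check, both cameras put the compartment's middle at -1.0°. The top camera puts the pointer at -0.9° and the scene camera at -1.3°, so the carousel is within about 0.4° of the pointer. It did not move while I took the sleeve out.

**Sleeve:** It stands upright at about (0.489, -0.341), within a few millimetres of the tray's centre. The gripper is open, high and touching nothing. The yellow look-alike was not touched.

**Disagreements:** The two cameras differ by about 4 mm in x. The measured tool position when gripping the knob and the sleeve lay between them. One top-camera pointer check, taken while I held the knob, failed because the arm blocked the view; it worked in the last check.

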